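Push the stuck ingot out of the tube mould

TASK

A cast silver ingot has stuck in the tube mould on the goldsmith's bench. Swing the mould's end gate fully open by its upright knob, then take the push rod, run it in at the flared mouth and push the ingot right through so that it drops out of the gated end into the purple tub. Draw the rod out again and lay it flat on the bench, without shifting the tub or the glue bottle and brass pot nearby.

Things in the scene. Friction and masses are not known exactly. Their poses are not given: they have to be found in the camera images.
- mould: tube ingot mould: a dark steel tube 100 mm long, 42 mm outside, with a smooth 28 mm bore, level on a green cast stand with a dark wooden foot (86 x 100 mm), fixed to the bench. Origin on the bench under the middle of the tube; x runs along the bore from the flared mouth to the gated end, z up. The bore's axis is 85 mm above the bench. A purple tub stands under the gated end
- mould_mouth (a point): centre of the flared mouth, where the rod goes in, on the bore's axis (85 mm above the bench); the flare is 48 mm wide inside and narrows to the 28 mm bore within 18 mm
- mould_exit (a point): centre of the bore at the gated end, 100 mm from the mouth; the ingot leaves here
- gate (a joint): angle of the end gate, a steel plate 5 mm thick, 54 mm wide and 44 mm high, hinged on an upright pin beside the gated end, on the +y side of the mould: 0 shut square across the bore with the knob on the -y side, grows as it swings outward (counter-clockwise seen from above), stop at 1.85; light friction (about 1 N at the knob) holds it where it is left. It may start a little ajar
- gate_hinge (a point): point on the axis of the gate's upright hinge pin, at the height of the knob's grip, 135 mm above the bench
- gate_knob (a point): grip point of the gate's knob: an upright round wooden post 14 mm thick and 42 mm tall on the gate's upper free corner, 54 mm from the hinge axis; this point is 135 mm above the bench, 24 mm above the brass collar at the knob's foot and 16 mm below its top
- ingot_center (a point): centre of the ingot, a bright silver cylinder 25 mm thick and 60 mm long that lies wholly inside the bore, its front end 0 to 12 mm short of the gated end. It sits tight: it takes a steady push of about 4 to 8 N to move it, less near the end; it drops out once its rear end reaches the gated end
- rod_grip (a point): middle of the push rod's handle, a wooden bar 18 x 18 mm square and 70 mm long, half-way up it (9 mm above the bench as it lies); x points along the rod to its tip. The rod is 180 mm long, 0.15 kg: handle, then a 12 mm steel shaft 95 mm long, then a brass head 18 mm thick and 15 mm long
- rod_tip (a point): centre of the end face of the rod's brass head, on the rod's axis, 145 mm ahead of rod_grip
- tub: open purple plastic tub, 104 mm across the rim, 83 mm across the floor, 55 mm high, loose; origin at the centre of its underside. It already stands where the ingot will drop
- can_center (a point): centre of a loose brass tube pot, 36 mm across, 64 mm high, a bystander
- glue_center (a point): middle of a loose white glue bottle with a cone cap, 38 mm across, 107 mm high, a bystander (point 50 mm above the bench)

How it is judged:
By the outcome, as a careful person would: the job done as asked, in the order asked, and still so for the second after the job is handed in, with the robot touching nothing.
It also fails if it takes over 61 s, if anything falls off the work surface, if the arm or the gripper's body presses on something with over 40 N, if the wrist force passes 120 N, or if a joint passes its speed limit or range.

ROBOT

A 6-joint arm with a two-finger parallel gripper is mounted at the origin on a cart in front of the work surface, level with it; the furniture and walls round the work are solid. World frame = base frame: x ahead of the robot, y to its left, z up, the work surface at z = 0. Lengths are in mm, angles in rad, forces in N, time in s.
With the tool pointing down it reaches from about 300 to 775 mm from the base axis. Payload 14.6 kg.
Tool frame: the origin (TCP) lies midway between the tips of the shut fingers; the grasp point (between the pads) lies 19 mm behind it (manip.grip_depth is the distance from the TCP to the grasp point, in mm); x points along the fingers, y is the direction in which the jaws open and shut, and the axes are right-handed (so a half turn about x gives the same grasp; the last joint's range is limited). The gripper opens to 94 mm and grips with 3 to 60 N. Pads are 16 mm wide; open, the fingers measure 119 mm over their backs; the gripper's body (75 mm by 177 mm) begins 78 mm behind the grasp point.
Start: joints at [1.14, 0.3, 1.521, -0, 1.321, -0.067], TCP at [195.702, 513.994, 205.446] pointing down, gripper open.
Joint ranges: [-3.03, 3.03], [-0.79, 2.21], [0.23, 2.52], [-1.04, 4.18], [0, 3.07], [-2.55, 2.55]. Speed limits (rad/s): [2.22, 2.22, 2.57, 3.14, 3.14, 3.14].

INTERFACE

Orientations are given as [roll, pitch, yaw] about the fixed x, y, z axes, in that order (R = Rz(yaw) Ry(pitch) Rx(roll)).
In Python, from cell import readout, cams, ticket, manip gives the robot as it stands. The module is installed in compiled form; this text tells all that it offers.
- The arm moves only by the tool apply_moves, never from a script. Its argument "plan" is one flat list of numbers, 7 for each row, row after row: the turn, a rotation vector about the tool's x, y, z in rad, then the shift along the tool's x, y, z in m, then the opening in per cent of the stroke, from 0 (shut) to 100 (fully open). In form: [wx, wy, wz, x, y, z, fingers, wx, wy, wz, x, y, z, fingers, ...]. A call has 1 to 5 rows; each row shifts and turns the commanded pose from where the row before left it, along the tool's axes as they then stand; what a row does not reach is not made up. A row lasts 1/8 s, in which the tool goes at most 62.5 mm and 10.7 degrees, less where a joint would pass 70% of its speed; a pose out of reach is approached as far as the arm can. A call with a gripper value outside its range is refused whole. The fingers move at their own pace and stop on an object; "force" is the grip in N (left out, the last holds). Time passes only in rows, so rows that do not move let the fingers close. It gives the time, the measured TCP pose, the force and the opening at its end, in the units of the state.
- readout.read_state(): the state, without advancing time (a new reading comes with each control period).
- cams.camera(name): name is "scene" or "top" or "wrist"; returns a dict with "image" (384x512x3 uint8, red, green, blue), "fovy" (degrees; the focal length in pixels is half the picture's height over the tangent of half this angle, whatever the lens; pixels are square), "cx", "cy" (the principal point, pixels), "D" ([k1, k2, p1, p2, k3] as OpenCV has them; the pictures are not rectified), "position" and "orientation" of the camera in the world; the wrist camera has in their place "T_tool_cam" (4x4, takes a point from camera to tool coordinates, whose origin is the TCP and whose axes are the tool frame's). Camera axes: x right, y down, z forward; pixel columns grow to the right and rows downward; lengths in mm; the calibration is good to about 2 mm. A picture is of the moment at which its call begins: read the wrist's pose just before it. There is no depth.
- ticket.sign_off(): hands the job in, once; it reports no verdict.
The state is a dict: "clock": time; "joints": joint angles; "qd": joint speeds; "effort": joint torques, N m; "eef_pos": TCP position; "eef_rot": TCP orientation; "wrist_force": force on the tool from outside, world axes, zero at the start; "moment": the same for the moment, N m; "finger_gap": finger opening in mm.
Only numpy, scipy, OpenCV 4.12 (cv2) and the standard library are available. Lean on these libraries where they do the work, as an engineer would, in place of code of your own. Each camera call takes 0.05 s, during which the arm holds its last target.

## Working session

There is one attempt and no reset: what is moved stays moved. The work goes in short steps, Python scripts to look and compute and a tool call to move; the robot and the scene stay as the last step left them, time stands still between calls to the robot, and variables do not carry over. Pictures are saved under pics/ and viewed, and the job is handed in when it is done.

Besides the shell and the picture viewer there is one more tool, called after "Emit:" by a JSON object that holds its "method" and its "body", one argument or row to a line. apply_moves: Moves the arm, as the interface text tells. Its arguments: {"type":"object","properties":{"plan":{"type":"array","items":{"type":"number"}},"force":{"type":"number"}},"required":["plan"]}

```bash
mkdir -p pics; ls
cat > h.py <<'E'
import numpy as np, cv2
from scipy.spatial.transform import Rotation as R
from cell import readout, cams, ticket, manip
def K(c):
    f=c["image"].shape[0]/2/np.tan(np.radians(c["fovy"])/2)
    return np.array([[f,0,c["cx"]],[0,f,c["cy"]],[0,0,1.]])
def shot(name,fn=None):
    s=readout.read_state(); c=cams.camera(name); c["state"]=s
    if fn: cv2.imwrite("pics/"+fn,c["image"][:,:,::-1])
    return c
E
python3 - <<'E'
from h import *
s=readout.read_state(); print(s); print(manip.grip_depth)
for n in ("scene","top","wrist"):
    c=shot(n,n+"0.png"); print(n,{k:v for k,v in c.items() if k not in("image","state")})
E
```

```text
pics
{'clock': 0.0, 'joints': array([ 1.14038944e+00,  3.00459841e-01,  1.52158263e+00, -4.26676848e-06,
        1.32072331e+00, -6.65766702e-02]), 'qd': array([-0.00153099, -0.00045197, -0.0012205 ,  0.00034929, -0.00048133,
        0.00136818]), 'effort': array([ 1.56479786e-03, -5.31807089e+01, -3.52749074e+01,  7.09227752e-02,
        2.42579577e-02, -6.85188456e-05]), 'eef_pos': array([195.59986851, 513.7545658 , 204.89185913]), 'eef_rot': array([-1.63385011,  1.56962319, -1.99767927]), 'wrist_force': array([-0.23530724,  0.72505361,  0.13424157]), 'moment': array([ 0.00013102, -0.01245211,  0.02949515]), 'finger_gap': 93.82706520837452}
18.8
scene {'fovy': 55.57242265553204, 'cx': 255.92141853722975, 'cy': 196.08607694687635, 'D': array([0.01454814, 0.        , 0.        , 0.        , 0.        ]), 'position': array([ 190.63979087, -625.40861955,  738.1120345 ]), 'orientation': array([-2.38982447,  0.01202539, -0.66272281])}
top {'fovy': 55.894192683185665, 'cx': 255.2155634389342, 'cy': 189.57448645040432, 'D': array([-0.07325329,  0.        ,  0.        ,  0.        ,  0.        ]), 'position': array([ 374.64597738, -196.82620186,  950.09990786]), 'orientation': array([-2.95296774,  0.01825582, -1.54993006])}
wrist {'fovy': 58.36564869739189, 'cx': 256.42020269681666, 'cy': 191.68214337801476, 'D': array([-0.05067918,  0.        ,  0.        ,  0.        ,  0.        ]), 'T_tool_cam': array([[ 3.94866027e-04, -2.83474854e-01,  9.58979588e-01,
        -1.79907140e+02],
       [ 9.99999512e-01, -7.56477309e-04, -6.35371322e-04,
        -2.59817184e-01],
       [ 9.05558092e-04,  9.58979371e-01,  2.83474417e-01,
        -8.19887352e+01],
       [ 0.00000000e+00,  0.00000000e+00,  0.00000000e+00,
         1.00000000e+00]])}
```

View pics/scene0.png

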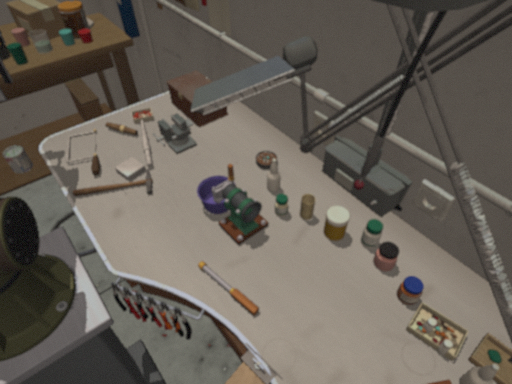

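View pics/top0.png

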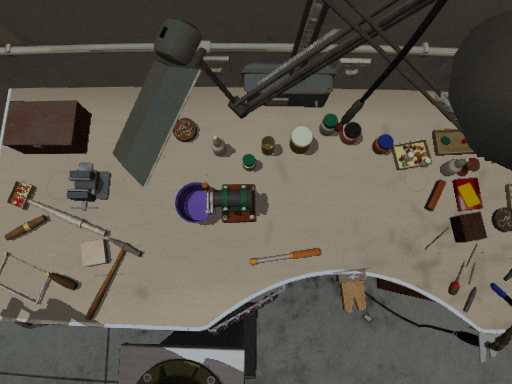

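View pics/wrist0.png

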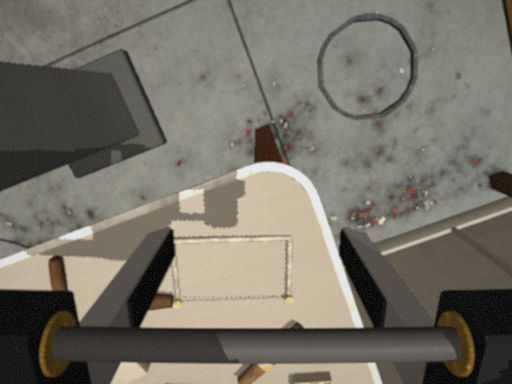

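```bash
cat >> h.py <<'E'
def campose(c):
    if "T_tool_cam" in c:
        s=c["state"]; T=np.eye(4); T[:3,:3]=R.from_euler("xyz",s["eef_rot"]).as_matrix(); T[:3,3]=s["eef_pos"]
        return T@c["T_tool_cam"]
    T=np.eye(4); T[:3,:3]=R.from_euler("xyz",c["orientation"]).as_matrix(); T[:3,3]=c["position"]; return T
def ray(c,px):
    T=campose(c); p=cv2.undistortPoints(np.array([[px]],float),K(c),c["D"])[0,0]
    d=T[:3,:3]@np.array([p[0],p[1],1]); return T[:3,3],d/np.linalg.norm(d)
def onz(c,px,z):
    o,d=ray(c,px); return o+d*(z-o[2])/d[2]
def tri(rs):
    A=np.zeros((3,3)); b=np.zeros(3)
    for o,d in rs:
        P=np.eye(3)-np.outer(d,d); A+=P; b+=P@o
    x=np.linalg.solve(A,b); return x,[round(float(np.linalg.norm((np.eye(3)-np.outer(d,d))@(x-o))),2) for o,d in rs]
def proj(c,X):
    T=np.linalg.inv(campose(c)); p,_=cv2.projectPoints(np.array([X],float),cv2.Rodrigues(T[:3,:3])[0],T[:3,3],K(c),c["D"]); return p[0,0]
E
python3 - <<'E'
from h import *
t=cv2.imread("pics/top0.png"); s=cv2.imread("pics/scene0.png")
cv2.imwrite("pics/topz.png",cv2.resize(t[120:280,160:340],None,fx=4,fy=3.75,interpolation=cv2.INTER_CUBIC)[:600,:720])
cv2.imwrite("pics/scz.png",cv2.resize(s[140:330,170:350],None,fx=3,fy=3,interpolation=cv2.INTER_CUBIC))
c=cams.camera("top")
for p,z in [((212,203),85),((255,203),85),((193,203),55),((306,254),9),((250,262),9),((268,145),64),((218,146),100),((249,161),20)]: print(p,onz(c,p,z).round())
E
```

```text
(212, 203) [504. -73.  85.]
(255, 203) [ 506. -178.   85.]
(193, 203) [508. -21.  55.]
(306, 254) [ 388. -310.    9.]
(250, 262) [ 365. -166.    9.]
(268, 145) [ 660. -207.   64.]
(218, 146) [644. -84. 100.]
(249, 161) [ 629. -158.   20.]
```

View pics/topz.png

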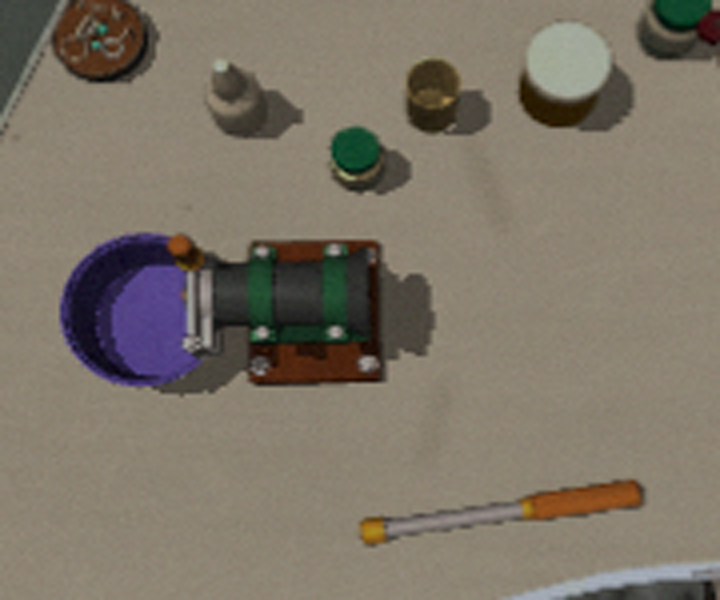

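View pics/scz.png

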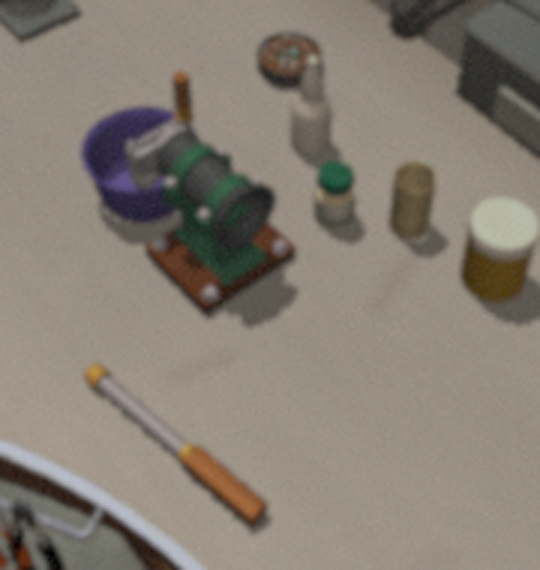

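```bash
cat >> h.py <<'E'
def tool(s=None):
    s=s or readout.read_state(); return np.array(s["eef_pos"]),R.from_euler("xyz",s["eef_rot"]).as_matrix()
def go(target,Rt=None,s=None):
    """delta in tool axes: rotvec (tool) and shift, in m (shift in the present tool axes)"""
    p,M=tool(s); Rt=M if Rt is None else Rt
    w=R.from_matrix(M.T@Rt).as_rotvec(); d=M.T@(np.array(target)-p)/1000
    return w.round(4),d.round(4)
def down(yaw):
    """tool x down, tool y at angle yaw from world x (horizontal)"""
    x=np.array([0,0,-1.]); y=np.array([np.cos(yaw),np.sin(yaw),0]); return np.column_stack([x,y,np.cross(x,y)])
E
python3 - <<'E'
from h import *
p,M=tool(); print(p,M.round(3))
for yaw in (0,np.pi): print(yaw,down(yaw)); print(go([400,-150,250],down(yaw)))
E
```

```text
[195.62991589 513.88237749 205.13073915] [[-0.     0.356  0.935]
 [-0.001  0.935 -0.356]
 [-1.    -0.001 -0.   ]]
0 [[ 0.  1.  0.]
 [ 0.  0. -1.]
 [-1.  0.  0.]]
(array([1.207e+00, 3.000e-04, 6.000e-04]), array([-0.0445, -0.5477,  0.4272]))
3.141592653589793 [[ 0.0000000e+00 -1.0000000e+00  1.2246468e-16]
 [ 0.0000000e+00  1.2246468e-16  1.0000000e+00]
 [-1.0000000e+00  0.0000000e+00  0.0000000e+00]]
(array([-1.9346e+00, -7.0000e-04,  4.0000e-04]), array([-0.0445, -0.5477,  0.4272]))
```

```bash
cat >> h.py <<'E'
def rows(target,yaw,n,g):
    """n rows of equal world step and equal turn about tool x to a tool-down pose; printed rounded"""
    p,M=tool(); Rt=down(yaw); w=R.from_matrix(M.T@Rt).as_rotvec()/n; d=(np.array(target)-p)/n/1000
    out=[]
    for i in range(n):
        out.append(list(w.round(3)+0)+list((M.T@d).round(4)+0)+[g]); M=M@R.from_rotvec(w).as_matrix()
    for k in range(0,n,5): print(sum(out[k:k+5],[]))
E
python3 -c "
from h import *
rows([430,-130,260],0,15,100)"
```

```text
[np.float64(0.08), np.float64(0.0), np.float64(0.0), np.float64(-0.0036), np.float64(-0.0346), np.float64(0.0299), 100, np.float64(0.08), np.float64(0.0), np.float64(0.0), np.float64(-0.0036), np.float64(-0.032), np.float64(0.0326), 100, np.float64(0.08), np.float64(0.0), np.float64(0.0), np.float64(-0.0036), np.float64(-0.0293), np.float64(0.035), 100, np.float64(0.08), np.float64(0.0), np.float64(0.0), np.float64(-0.0036), np.float64(-0.0264), np.float64(0.0373), 100, np.float64(0.08), np.float64(0.0), np.float64(0.0), np.float64(-0.0036), np.float64(-0.0233), np.float64(0.0393), 100]
[np.float64(0.08), np.float64(0.0), np.float64(0.0), np.float64(-0.0036), np.float64(-0.0201), np.float64(0.041), 100, np.float64(0.08), np.float64(0.0), np.float64(0.0), np.float64(-0.0036), np.float64(-0.0167), np.float64(0.0425), 100, np.float64(0.08), np.float64(0.0), np.float64(0.0), np.float64(-0.0037), np.float64(-0.0133), np.float64(0.0437), 100, np.float64(0.08), np.float64(0.0), np.float64(0.0), np.float64(-0.0037), np.float64(-0.0097), np.float64(0.0446), 100, np.float64(0.08), np.float64(0.0), np.float64(0.0), np.float64(-0.0037), np.float64(-0.0061), np.float64(0.0453), 100]
[np.float64(0.08), np.float64(0.0), np.float64(0.0), np.float64(-0.0037), np.float64(-0.0024), np.float64(0.0456), 100, np.float64(0.08), np.float64(0.0), np.float64(0.0), np.float64(-0.0037), np.float64(0.0012), np.float64(0.0457), 100, np.float64(0.08), np.float64(0.0), np.float64(0.0), np.float64(-0.0037), np.float64(0.0049), np.float64(0.0454), 100, np.float64(0.08), np.float64(0.0), np.float64(0.0), np.float64(-0.0037), np.float64(0.0085), np.float64(0.0449), 100, np.float64(0.08), np.float64(0.0), np.float64(0.0), np.float64(-0.0037), np.float64(0.0121), np.float64(0.044), 100]
```

Emit:
{"method": "apply_moves", "body": {
  "plan": [0.08, 0, 0, -0.004, -0.035, 0.03, 100, 0.08, 0, 0, -0.004, -0.032, 0.033, 100, 0.08, 0, 0, -0.004, -0.029, 0.035, 100, 0.08, 0, 0, -0.004, -0.026, 0.037, 100, 0.08, 0, 0, -0.004, -0.023, 0.039, 100]
}}

```text
clock: 0.82
eef_pos: [274.8, 298.6, 225.6]
eef_rot: [1.073, 1.571, 0.307]
wrist_force: [-0.0, 0.0, -0.1]
finger_gap: 93.9
```

Emit:
{"method": "apply_moves", "body": {
  "plan": [0.08, 0, 0, -0.004, -0.02, 0.041, 100, 0.08, 0, 0, -0.004, -0.017, 0.0425, 100, 0.08, 0, 0, -0.004, -0.013, 0.044, 100, 0.08, 0, 0, -0.004, -0.01, 0.0445, 100, 0.08, 0, 0, -0.004, -0.006, 0.045, 100]
}}

```text
clock: 1.45
eef_pos: [353.5, 84.3, 245.7]
eef_rot: [1.281, 1.57, 0.114]
wrist_force: [0.9, -0.1, 0.5]
finger_gap: 93.9
```

Emit:
{"method": "apply_moves", "body": {
  "plan": [0.08, 0, 0, -0.003, -0.0025, 0.0455, 100, 0.08, 0, 0, -0.003, 0.001, 0.0455, 100, 0.08, 0, 0, -0.003, 0.005, 0.0455, 100, 0.08, 0, 0, -0.003, 0.0085, 0.045, 100, 0.08, 0, 0, -0.003, 0.012, 0.044, 100]
}}

```text
clock: 2.08
eef_pos: [432.4, -130.0, 260.5]
eef_rot: [1.773, 1.571, 0.207]
wrist_force: [0.1, -0.0, -0.1]
finger_gap: 94.2
```

Emit:
{"method": "apply_moves", "body": {
  "plan": [0, 0, 0, 0, 0, 0, 100, 0, 0, 0, 0, 0, 0, 100]
}}

```text
clock: 2.33
eef_pos: [431.9, -128.1, 260.2]
eef_rot: [-2.179, 1.57, 2.541]
wrist_force: [-0.3, 0.2, -0.3]
finger_gap: 94.0
```

Run:
```python
from h import *
c=shot("wrist","w1.png"); print(c["state"]["clock"],tool(c["state"]))
import pickle; pickle.dump(c,open("w1.pkl","wb"))
```

```text
2.325 (array([ 431.88536909, -128.0697237 ,  260.22194342]), array([[-4.76474635e-04,  9.99972366e-01,  7.41895187e-03],
       [ 3.26561794e-04,  7.41910791e-03, -9.99972425e-01],
       [-9.99999833e-01, -4.74038749e-04, -3.30087787e-04]]))
```

View pics/w1.png

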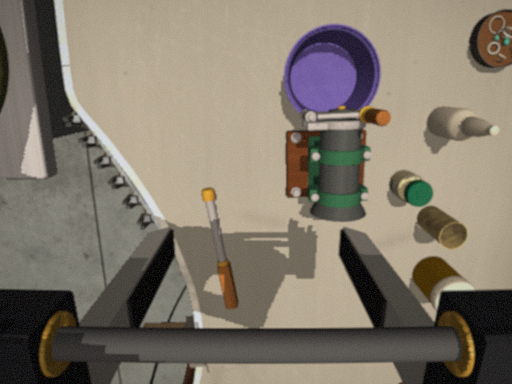

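Emit:
{"method": "apply_moves", "body": {
  "plan": [0, 0, 0, 0, 0.05, -0.03, 100, 0, 0, 0, 0, 0.05, -0.03, 100, 0, 0, 0, 0, 0, 0, 100, 0, 0, 0, 0, 0, 0, 100]
}}

```text
clock: 2.88
eef_pos: [531.2, -67.1, 260.4]
eef_rot: [-1.449, 1.57, -3.011]
wrist_force: [0.3, -0.3, -0.4]
finger_gap: 93.8
```

Run:
```python
from h import *
c=shot("wrist","w2.png"); print(c["state"]["clock"],tool(c["state"]))
import pickle; pickle.dump(c,open("w2.pkl","wb"))
a=cv2.imread("pics/w1.png"); b=cv2.imread("pics/w2.png")
cv2.imwrite("pics/w1z.png",cv2.resize(a[10:230,270:410],None,fx=2.7,fy=2.7,interpolation=cv2.INTER_CUBIC))
cv2.imwrite("pics/w1r.png",cv2.resize(a[170:320,180:260],None,fx=4,fy=4,interpolation=cv2.INTER_CUBIC))
```

```text
2.875 (array([531.19120842, -67.05561785, 260.41846133]), array([[-3.77607284e-04,  9.99962395e-01,  8.66403625e-03],
       [-4.96679466e-05,  8.66401811e-03, -9.99962465e-01],
       [-9.99999927e-01, -3.78023436e-04,  4.63944825e-05]]))
```

View pics/w2.png

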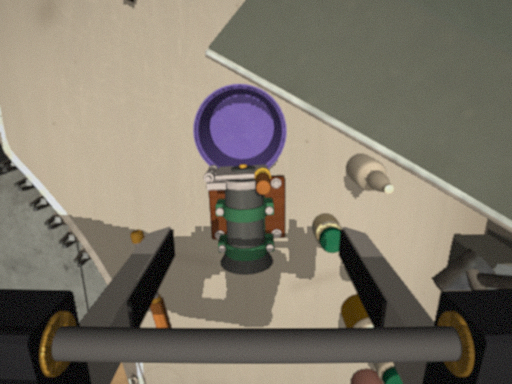

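View pics/w1z.png

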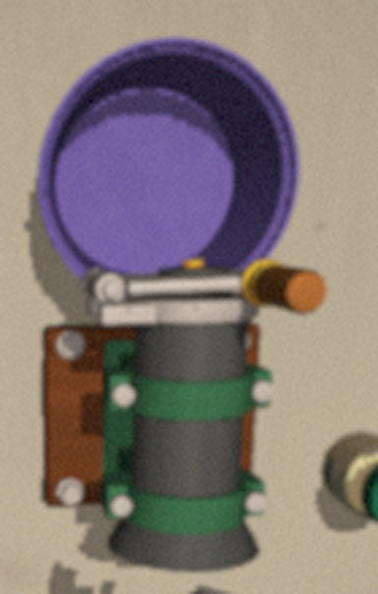

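Run:
```python
from h import *
b=cv2.imread("pics/w2.png"); a=cv2.imread("pics/w1.png")
z=cv2.resize(b[150:280,195:300],None,fx=4.5,fy=4.5,interpolation=cv2.INTER_CUBIC)
z2=cv2.resize(a[170:315,180:260],None,fx=4,fy=4,interpolation=cv2.INTER_CUBIC)
H=max(z.shape[0],z2.shape[0]); o=np.zeros((H,z.shape[1]+z2.shape[1],3),np.uint8); o[:z.shape[0],:z.shape[1]]=z;o[:z2.shape[0],z.shape[1]:]=z2
print(o.shape); cv2.imwrite("pics/w2z.png",o)
import pickle
w1=pickle.load(open("w1.pkl","rb"));w2=pickle.load(open("w2.pkl","rb"));t=shot("top","top1.png");s=shot("scene","scene1.png")
print("panel corner",tri([ray(t,(117,152)),ray(s,(195,107))]),tri([ray(t,(145,185)),ray(w2,(208,53))]))
for n,c in (("w1",w1),("w2",w2),("top",t),("scene",s)):
    hsv=cv2.cvtColor(c["image"],cv2.COLOR_RGB2HSV)
    m=cv2.inRange(hsv,(5,130,70),(30,255,255))
    k,l,st,ce=cv2.connectedComponentsWithStats(m)
    print(n,[(st[i].tolist(),ce[i].round(1).tolist()) for i in range(1,k) if st[i,4]>25])
```

```text
(585, 792, 3)
panel corner (array([584.74145126, 132.08345862, 194.42779923]), [13.83, 13.83]) (array([508.93107876,  31.66553797, 272.87722655]), [0.05, 0.05])
w1 [([494, 12, 18, 14, 119], [506.2, 16.8]), ([478, 15, 34, 51, 637], [493.1, 46.6]), ([492, 18, 10, 13, 97], [496.5, 24.1]), ([491, 45, 6, 6, 28], [493.3, 47.6]), ([360, 106, 30, 19, 303], [375.4, 115.5]), ([287, 131, 21, 66, 910], [295.6, 165.3]), ([361, 130, 4, 15, 41], [363.0, 137.8]), ([359, 163, 5, 21, 69], [360.7, 173.1]), ([202, 188, 13, 13, 141], [208.0, 194.3]), ([413, 257, 46, 44, 603], [433.5, 271.0]), ([218, 260, 19, 49, 541], [226.7, 284.4]), ([39, 312, 30, 65, 477], [49.0, 340.2]), ([445, 312, 6, 8, 30], [447.4, 315.2]), ([453, 313, 23, 64, 536], [465.9, 349.8])]
w2 [([239, 164, 8, 5, 31], [242.6, 166.2]), ([255, 168, 29, 67, 1029], [271.1, 198.6]), ([209, 191, 18, 43, 394], [216.9, 210.9]), ([131, 231, 13, 13, 130], [136.5, 236.3]), ([342, 295, 26, 32, 501], [352.8, 310.8]), ([150, 296, 18, 33, 343], [158.4, 313.8]), ([39, 312, 31, 65, 584], [49.9, 341.3]), ([440, 312, 11, 14, 82], [446.3, 319.0]), ([453, 313,
[... 575 characters left out ...]
 211, 13, 11, 62], [500.5, 215.0]), ([28, 216, 17, 13, 91], [35.4, 221.7]), ([5, 225, 21, 15, 123], [15.1, 232.4]), ([502, 224, 10, 6, 37], [506.4, 227.2]), ([290, 248, 30, 11, 198], [304.9, 253.1]), ([250, 258, 6, 7, 36], [252.9, 261.0]), ([451, 286, 7, 8, 35], [453.9, 289.7])]
scene [([234, 62, 9, 5, 30], [237.4, 63.6]), ([229, 165, 4, 15, 41], [230.5, 172.3]), ([255, 216, 7, 8, 33], [258.1, 219.1]), ([221, 221, 22, 15, 147], [230.9, 228.7]), ([325, 223, 20, 17, 224], [334.0, 231.8]), ([399, 284, 19, 13, 63], [405.9, 291.6]), ([230, 289, 28, 25, 247], [243.7, 300.7]), ([160, 312, 12, 17, 63], [165.5, 320.8]), ([435, 331, 12, 8, 40], [440.8, 334.0]), ([434, 381, 17, 3, 35], [443.4, 382.3])]
```

View pics/w2z.png

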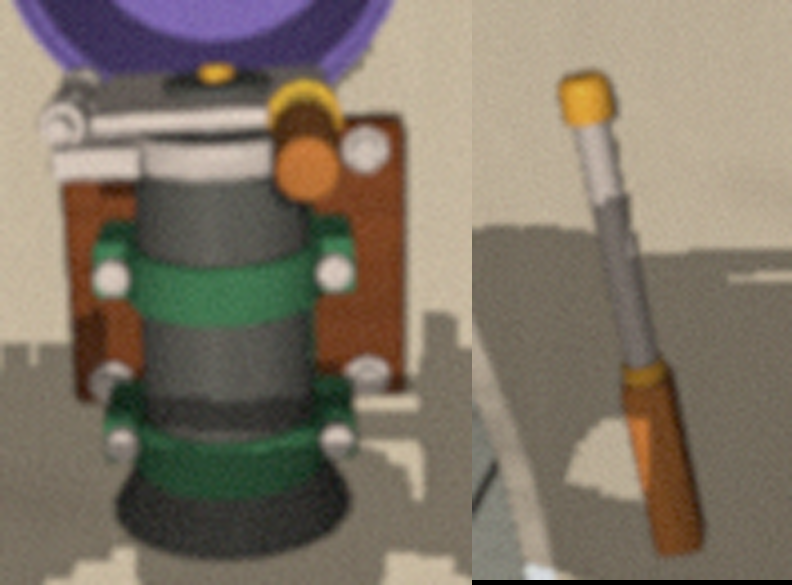

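View pics/top1.png

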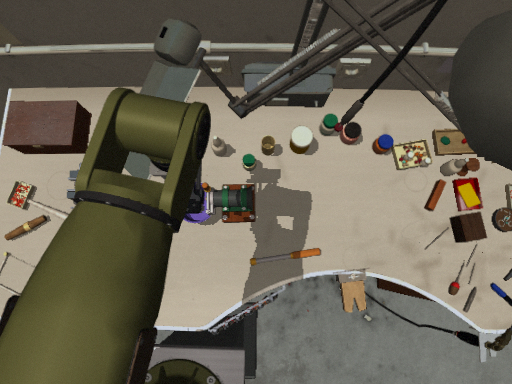

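View pics/scene1.png

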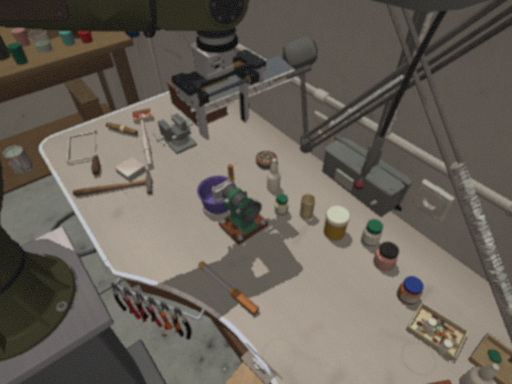

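Run:
```python
from h import *
import pickle
w1=pickle.load(open("w1.pkl","rb"));w2=pickle.load(open("w2.pkl","rb"));t=shot("top");s=shot("scene")
print(readout.read_state()["joints"].round(3))
f1=lambda u,v:((u+.5)/2.7-.5+270,(v+.5)/2.7-.5+10)
f1r=lambda u,v:((u-472+.5)/4-.5+180,(v+.5)/4-.5+170)
f2=lambda u,v:((u+.5)/4.5-.5+195,(v+.5)/4.5-.5+150)
P=lambda n,x:print(n,x[0].round(1),x[1])
P("knobtop",tri([ray(w1,f1(304,291)),ray(w2,f2(308,169))]))
P("hingetop",tri([ray(w1,f1(110,290)),ray(w2,f2(65,125))]))
P("head",tri([ray(w1,(208,194.3)),ray(w2,(136.5,236.3)),ray(t,(252.9,261))]))
P("head w1w2",tri([ray(w1,(208,194.3)),ray(w2,(136.5,236.3))]))
for n,p in (("headend",(583,72)),("handlefront",(645,375)),("handleback",(678,553))): print(n,onz(w1,f1r(*p),9).round(1))
o1,a=ray(w1,f1(188,330));_,b=ray(w1,f1(188,480)); n1=np.cross(a,b)
o2,a=ray(w2,f2(224,240));_,b=ray(w2,f2(226.5,380)); n2=np.cross(a,b)
d=np.cross(n1,n2); d/=np.linalg.norm(d); print("axis dir",d.round(3))
A=np.array([n1,n2,[0,1,0]]); 
for y in(-75,-175): print(np.linalg.solve(A,[n1@o1,n2@o2,y]).round(1))
# single-view midline at z=85
for c,ps in((w1,[f1(188,330),f1(188,480),f1(184,555)]),(w2,[f2(224,240),f2(226.5,380),f2(233,520)])): print([onz(c,p,85).round(1) for p in ps])
print("panel in scene",proj(s,[509,32,273]))
```

```text
[-0.196  0.23   1.48  -0.     1.431 -0.202]
knobtop [537.5 -66.5 149.2] [0.21, 0.21]
hingetop [484.  -69.9 103.3] [0.18, 0.18]
head [ 369.3 -175.    14. ] [0.98, 0.83, 1.76]
head w1w2 [ 369.6 -176.    12.7] [0.17, 0.17]
headend [ 368.7 -168.2    9. ]
handlefront [ 386.5 -278.     9. ]
handleback [ 396.8 -350.7    9. ]
axis dir [-0.022  0.977 -0.21 ]
[518.3 -75.   78.1]
[ 520.6 -175.    99.5]
[array([517.5, -86.1,  85. ]), array([ 521.8, -145.5,   85. ]), array([ 522.5, -177.3,   85. ])]
[array([ 518.9, -102.8,   85. ]), array([ 519.5, -139.5,   85. ]), array([ 521.1, -178.4,   85. ])]
panel in scene [190.80719074 106.81562825]
```

Run:
```python
from h import *
import pickle
w1=pickle.load(open("w1.pkl","rb"));w2=pickle.load(open("w2.pkl","rb"))
f1=lambda u,v:((u+.5)/2.7-.5+270,(v+.5)/2.7-.5+10)
f2=lambda u,v:((u+.5)/4.5-.5+195,(v+.5)/4.5-.5+150)
def ang(c,a,b,z,n):
    A=onz(c,a,z);B=onz(c,b,z);d=A-B;print(n,A.round(1),B.round(1),"yaw-90 deg",round(np.degrees(np.arctan2(-d[0],d[1])),2),np.linalg.norm(d).round(1))
ang(w1,f1(45,330),f1(45,503),10,"foot L w1")
ang(w1,f1(70,345),f1(70,492),15,"screw L w1")
ang(w1,f1(123,395),f1(121,506),85,"lugL w1")
ang(w1,f1(262,391),f1(256,502),85,"lugR w1")
ang(w2,f2(65,183),f2(78,400),10,"footL w2")
ang(w2,f2(405,118),f2(405,390),10,"footR w2")
ang(w2,f2(112,277),f2(122,443),85,"lugL w2")
ang(w2,f2(335,272),f2(337,440),85,"lugR w2")
P=lambda n,x:print(n,x[0].round(1),x[1])
P("lugL gate",tri([ray(w1,f1(123,395)),ray(w2,f2(112,277))]))
P("lugR gate",tri([ray(w1,f1(262,391)),ray(w2,f2(335,272))]))
P("lugL mouth",tri([ray(w1,f1(121,506)),ray(w2,f2(122,443))]))
P("lugR mouth",tri([ray(w1,f1(256,502)),ray(w2,f2(337,440))]))
# tub ellipse rim
for c in(w1,w2):
    hsv=cv2.cvtColor(c["image"],cv2.COLOR_RGB2HSV); m=cv2.inRange(hsv,(120,60,20),(150,255,255))
    k,l,st,ce=cv2.connectedComponentsWithStats(m); i=1+np.argmax(st[1:,4]); x,y,w,h,_=st[i]
    print("tub",st[i],onz(c,(x,y+h*.47),55).round(1),onz(c,(x+w-1,y+h*.47),55).round(1),onz(c,(x+w/2,y),55).round(1))
```

```text
foot L w1 [469.4 -95.2  10. ] [ 471.9 -178.6   10. ] yaw-90 deg 1.75 83.4
screw L w1 [ 480.6 -101.4   15. ] [ 483.3 -171.4   15. ] yaw-90 deg 2.17 70.1
lugL w1 [ 493.9 -111.4   85. ] [ 495.6 -156.5   85. ] yaw-90 deg 2.09 45.1
lugR w1 [ 548.1 -109.3   85. ] [ 550.  -154.5   85. ] yaw-90 deg 2.43 45.2
footL w2 [ 470.3 -110.7   10. ] [ 472.  -179.1   10. ] yaw-90 deg 1.45 68.5
footR w2 [568.2 -90.5  10. ] [ 570.9 -175.    10. ] yaw-90 deg 1.8 84.5
lugL w2 [ 491.6 -112.5   85. ] [ 493.1 -156.9   85. ] yaw-90 deg 1.89 44.5
lugR w2 [ 545.9 -110.8   85. ] [ 547.3 -155.7   85. ] yaw-90 deg 1.71 44.9
lugL gate [ 492.5 -109.9   92.7] [0.13, 0.13]
lugR gate [ 545.6 -108.    92.8] [0.05, 0.05]
lugL mouth [ 494.  -153.8   92.3] [0.42, 0.42]
lugR mouth [ 547.  -151.6   93.8] [0.19, 0.19]
tub [ 284   24   96   89 6827] [461.  -20.2  55. ] [562.5 -18.7  55. ] [509.6  21.7  55. ]
tub [ 194   84   92   84 6225] [462.2 -20.5  55. ] [563.  -19.8  55. ] [513.4  21.8  55. ]
```

Emit:
{"method": "apply_moves", "body": {
  "plan": [0, 0.1745, 0, 0.017, 0.002, 0.0135, 60, 0, 0.1745, 0, 0.0145, 0.002, 0.016, 60, 0, 0.1745, 0, 0.0115, 0.002, 0.0185, 60, 0, 0, 0, 0, 0, 0, 60, 0, 0, 0, 0, 0, 0, 60]
}}

```text
clock: 3.75
eef_pos: [538.0, -108.0, 209.8]
eef_rot: [3.14, 1.049, 1.576]
wrist_force: [0.4, -0.7, 0.8]
finger_gap: 56.3
```

Run:
```python
from h import *
c=shot("wrist","w3.png"); p,M=tool(c["state"]); print(p,M.round(3),c["state"]["joints"].round(2))
import pickle; pickle.dump(c,open("w3.pkl","wb"))
print(go([537.3,-57.2,121.7],s=c["state"]))
for X in ([537.5,-66.5,151],[484,-70,105],[537.5,-66.5,111]): print(proj(c,X))
```

```text
[ 537.982171   -108.02577239  209.82665672] [[-0.003  1.     0.006]
 [ 0.498  0.007 -0.867]
 [-0.867  0.001 -0.498]] [-0.49  0.42  1.44  0.45  1.55 -0.56]
(array([0., 0., 0.]), array([ 0.1017, -0.0004, -0.0002]))
[255.1075813  193.55821621]
[195.43504636 208.66712138]
[255.25022345 203.8666    ]
```

View pics/w3.png

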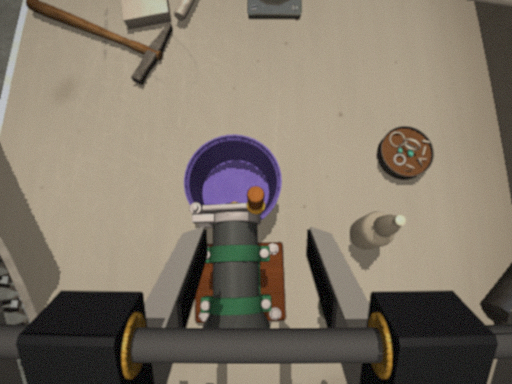

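Emit:
{"method": "apply_moves", "body": {
  "plan": [0, 0, 0, 0.034, 0, 0, 60, 0, 0, 0, 0.034, 0, 0, 60, 0, 0, 0, 0.034, 0, 0, 60, 0, 0, 0, 0, 0, 0, 60, 0, 0, 0, 0, 0, 0, 8],
  "force": 15
}}

```text
clock: 4.42
eef_pos: [538.3, -57.1, 122.8]
eef_rot: [3.137, 1.049, 1.575]
wrist_force: [-1.0, -0.5, -0.0]
finger_gap: 49.9
```

Emit:
{"method": "apply_moves", "body": {
  "plan": [0, 0, 0, 0, 0, 0, 5, 0, 0, 0, 0, 0, 0, 5, 0, 0, 0, 0, 0, 0, 5]
}}

```text
clock: 4.8
eef_pos: [537.7, -57.2, 121.2]
eef_rot: [3.141, 1.048, 1.577]
wrist_force: [-0.1, -0.6, -0.2]
finger_gap: 19.9
```

Run:
```python
from h import *
c=shot("wrist","w4.png"); p,M=tool(c["state"]); print(p,(p+M[:,0]*-18.8).round(1),c["state"]["wrist_force"],c["state"]["finger_gap"])
```

```text
[537.7353363  -57.16513955 121.20317147] [537.8 -66.6 137.5] [-0.14199845 -0.5741764  -0.17303321] 19.91867215898375
```

View pics/w4.png

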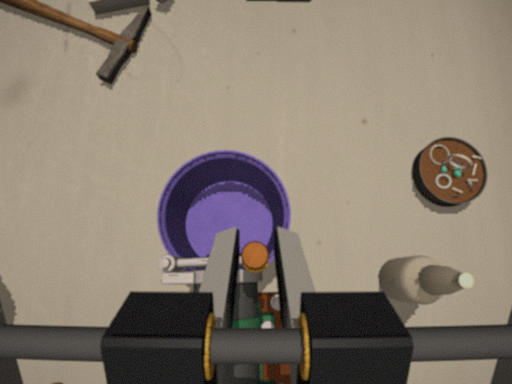

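Emit:
{"method": "apply_moves", "body": {
  "plan": [0, 0, 0, 0, 0, 0, 5, 0, 0, 0, 0, 0, 0, 5]
}}

```text
clock: 5.1
eef_pos: [536.9, -56.9, 121.0]
eef_rot: [-3.138, 1.047, 1.582]
wrist_force: [-7.3, -0.8, 4.1]
finger_gap: 13.8
```

Run:
```python
from h import *
s=readout.read_state(); p,M=tool(s); print(p,s["wrist_force"],s["finger_gap"])
H=np.array([484,-69.9]); g=(p-18.8*M[:,0])[:2]; r=54; a0=np.arctan2(*(g-H)[::-1]); print(np.degrees(a0),np.linalg.norm(g-H))
a1=np.radians(108.5); n=11
th=np.linspace(a0,a1,n+1); W=np.column_stack([H[0]+r*np.cos(th),H[1]+r*np.sin(th),0*th])
for i in range(n): print((M.T@(W[i+1]-W[i])/1000).round(4)+0, W[i+1].round(1))
```

```text
[536.85774483 -56.92459183 121.00474612] [-7.2801701  -0.82460051  4.05467114] 13.798354376239105
3.857445742754719 53.0798275102739
[ 0.0044 -0.0013 -0.0077] [536.5 -57.4   0. ]
[ 0.0043 -0.0027 -0.0074] [533.8 -48.9   0. ]
[ 0.004  -0.0041 -0.0069] [529.6 -41.    0. ]
[ 0.0036 -0.0054 -0.0062] [524.2 -33.8   0. ]
[ 0.0031 -0.0065 -0.0054] [517.7 -27.7   0. ]
[ 0.0025 -0.0074 -0.0044] [510.2 -22.7   0. ]
[ 0.0019 -0.0081 -0.0032] [502.1 -19.    0. ]
[ 0.0012 -0.0086 -0.002 ] [493.4 -16.7   0. ]
[ 0.0005 -0.0089 -0.0008] [484.5 -15.9   0. ]
[-0.0003 -0.0089  0.0005] [475.6 -16.6   0. ]
[-0.001  -0.0087  0.0018] [466.9 -18.7   0. ]
```

Emit:
{"method": "apply_moves", "body": {
  "plan": [0, 0, 0, 0.0044, -0.0013, -0.0077, 5, 0, 0, 0, 0.0043, -0.0027, -0.0074, 5, 0, 0, 0, 0.004, -0.0041, -0.0069, 5, 0, 0, 0, 0.0036, -0.0054, -0.0062, 5]
}}

```text
clock: 5.6
eef_pos: [525.5, -23.4, 121.3]
eef_rot: [3.133, 1.047, 1.569]
wrist_force: [18.6, 10.5, -7.1]
finger_gap: 14.0
```

Emit:
{"method": "apply_moves", "body": {
  "plan": [0, 0, 0, 0.0031, -0.0065, -0.0054, 5, 0, 0, 0, 0.0025, -0.0074, -0.0044, 5, 0, 0, 0, 0.0019, -0.0081, -0.0032, 5, 0, 0, 0, 0.0012, -0.0086, -0.002, 5]
}}

```text
clock: 6.1
eef_pos: [493.3, -6.1, 121.0]
eef_rot: [3.14, 1.046, 1.576]
wrist_force: [3.6, 2.1, -1.7]
finger_gap: 13.8
```

Emit:
{"method": "apply_moves", "body": {
  "plan": [0, 0, 0, 0.0005, -0.0089, -0.0008, 5, 0, 0, 0, -0.0003, -0.0089, 0.0005, 5, 0, 0, 0, -0.0005, -0.0045, 0.0009, 5, 0, 0, 0, 0, 0, 0, 5]
}}

```text
clock: 6.6
eef_pos: [470.4, -7.8, 120.9]
eef_rot: [-3.14, 1.046, 1.58]
wrist_force: [-2.0, 5.2, 2.0]
finger_gap: 13.1
```

Run:
```python
from h import *
c=shot("wrist","w5.png"); p,M=tool(c["state"]); print(p,(p+M[:,0]*-18.8).round(1),c["state"]["wrist_force"],c["state"]["finger_gap"])
```

```text
[470.44511895  -7.7735377  120.8806935 ] [470.5 -17.2 137.2] [-2.01431737  5.16621053  1.9677925 ] 13.10051625131897
```

View pics/w5.png

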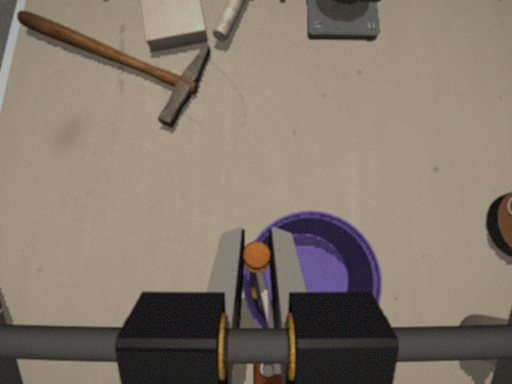

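Emit:
{"method": "apply_moves", "body": {
  "plan": [0, 0, 0, -0.0005, -0.004, 0.0008, 5, 0, 0, 0, 0, 0, 0, 5]
}}

```text
clock: 6.9
eef_pos: [466.8, -9.1, 120.9]
eef_rot: [-3.141, 1.047, 1.579]
wrist_force: [-0.3, 2.8, 0.7]
finger_gap: 13.7
```

Emit:
{"method": "apply_moves", "body": {
  "plan": [0, 0, 0, -0.0003, -0.002, 0.0005, 5, 0, 0, 0, 0, 0, 0, 5]
}}

```text
clock: 7.15
eef_pos: [466.0, -9.5, 120.9]
eef_rot: [3.137, 1.047, 1.572]
wrist_force: [12.1, 8.3, -5.8]
finger_gap: 13.9
```

Emit:
{"method": "apply_moves", "body": {
  "plan": [0, 0, 0, 0, 0, 0, 60, 0, 0, 0, 0, 0, 0, 60, 0, 0, 0, 0, 0, 0, 60, 0, 0, 0, -0.03, 0, 0, 60, 0, 0, 0, -0.05, 0, 0, 60]
}}

```text
clock: 7.78
eef_pos: [464.5, -49.7, 190.2]
eef_rot: [-3.136, 1.046, 1.583]
wrist_force: [1.0, 0.4, -0.1]
finger_gap: 55.7
```

Run:
```python
from h import *
c=shot("wrist","w6.png"); p,M=tool(c["state"]); print(p,c["state"]["wrist_force"],c["state"]["finger_gap"])
z=c["image"][140:,:,::-1][:, 120:420]; cv2.imwrite("pics/w6z.png",cv2.resize(z,None,fx=2.4,fy=2.4,interpolation=cv2.INTER_CUBIC))
for X in ([466,-19,151],[484,-70,105]): print(proj(c,X))
```

```text
[464.50274405 -49.68765227 190.22206416] [ 1.04770438  0.38387746 -0.06545743] 55.68610363351954
[257.96828266 202.48146223]
[279.98229167 276.74042869]
```

View pics/w6z.png

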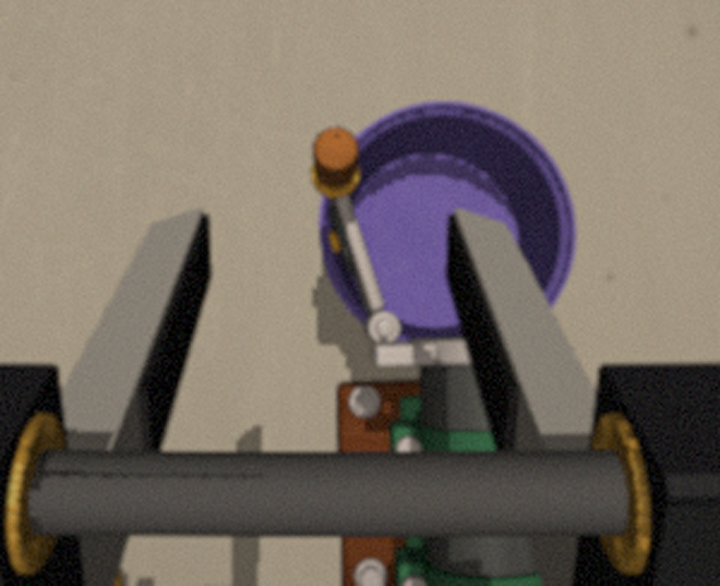

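```bash
sed -i 's/list(w.round(3)+0)+list((M.T@d).round(4)+0)+\[g\]/[float(v) for v in list(w.round(3)+0)+list((M.T@d).round(4)+0)]+[g]/' h.py
python3 - <<'E'
from h import *
t=shot("top"); print(onz(t,(304.9,253.1),12))
rows([391,-300,165],.153,7,80)
E
```

```text
[ 390.26321576 -306.43802212   12.        ]
[-0.02, -0.074, -0.006, -0.0141, -0.011, 0.0327, 80, -0.02, -0.074, -0.006, -0.0116, -0.0118, 0.0334, 80, -0.02, -0.074, -0.006, -0.009, -0.0125, 0.034, 80, -0.02, -0.074, -0.006, -0.0064, -0.0133, 0.0343, 80, -0.02, -0.074, -0.006, -0.0038, -0.014, 0.0344, 80]
[-0.02, -0.074, -0.006, -0.0011, -0.0147, 0.0342, 80, -0.02, -0.074, -0.006, 0.0015, -0.0154, 0.0339, 80]
```

Emit:
{"method": "apply_moves", "body": {
  "plan": [-0.02, -0.074, -0.006, -0.014, -0.011, 0.033, 80, -0.02, -0.074, -0.006, -0.0115, -0.012, 0.0335, 80, -0.02, -0.074, -0.006, -0.009, -0.0125, 0.034, 80, -0.02, -0.074, -0.006, -0.0065, -0.013, 0.0345, 80, -0.02, -0.074, -0.006, -0.004, -0.014, 0.0345, 80]
}}

```text
clock: 8.5
eef_pos: [410.8, -228.5, 168.7]
eef_rot: [3.113, 1.42, 1.654]
wrist_force: [0.1, 0.3, -0.4]
finger_gap: 75.3
```

Emit:
{"method": "apply_moves", "body": {
  "plan": [-0.02, -0.074, -0.006, -0.001, -0.0145, 0.034, 80, -0.02, -0.074, -0.006, 0.0015, -0.0155, 0.034, 80, 0, 0, 0, 0, 0, 0, 80, 0, 0, 0, 0, 0, 0, 80]
}}

```text
clock: 9.0
eef_pos: [389.9, -297.4, 160.6]
eef_rot: [-2.612, 1.563, 2.251]
wrist_force: [0.1, -0.2, -0.5]
finger_gap: 75.2
```

Run:
```python
from h import *
c=shot("wrist","w7.png"); p,M=tool(c["state"]); print(p,M.round(3),c["state"]["finger_gap"])
import pickle; pickle.dump(c,open("w7.pkl","wb"))
for X in ([368.7,-168,9],[390.7,-311.5,9],[396,-346,9]): print(proj(c,X))
cv2.imwrite("pics/w7z.png",cv2.resize(c["image"][:,:,::-1],(800,600),interpolation=cv2.INTER_CUBIC))
```

```text
[ 389.9029088  -297.44145481  160.62383842] [[-0.005  0.989  0.151]
 [ 0.006  0.151 -0.989]
 [-1.    -0.004 -0.007]] 75.24989509136314
[254.71989171  35.30969154]
[255.16454944 190.86932637]
[255.27105238 223.34476256]
```

View pics/w7z.png

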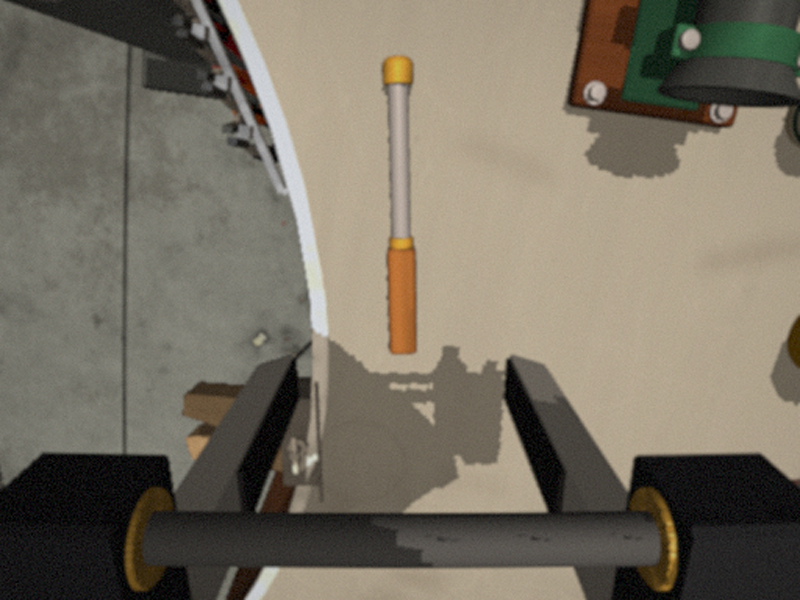

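Run:
```python
from h import *
import pickle
c=pickle.load(open("w7.pkl","rb"))
hsv=cv2.cvtColor(c["image"],cv2.COLOR_RGB2HSV); m=cv2.inRange(hsv,(4,140,90),(19,255,255)); m[:,:230]=0;m[:,285:]=0;m[:150]=0;m[235:]=0
ys,xs=np.nonzero(m); print(len(xs),xs.min(),xs.max(),ys.min(),ys.max()); (cx,cy),(w,h),a=cv2.minAreaRect(np.column_stack([xs,ys]).astype(np.float32)); print(cx,cy,w,h,a)
ctr=onz(c,(cx,cy),17); print("handle ctr",ctr)
tip=onz(c,(254.2,42),14); back=onz(c,(257.5,ys.max()),9); front=onz(c,(256,ys.min()),18)
print(tip,front,back)
d=tip-ctr; print("dir",np.degrees(np.arctan2(-d[0],d[1])),np.hypot(*d[:2]))
w1=pickle.load(open("w1.pkl","rb"))
print(tri([ray(c,(254.2,36.5)),ray(w1,(207.5,187.8))]), tri([ray(c,(257.8,226)),ray(w1,(231,308.2))]))
```

```text
1172 248 265 152 225
256.5 188.5 73.0 17.0 90.0
handle ctr [ 391.35105082 -306.64507322   17.        ]
[ 369.22699028 -174.32013524   14.        ] [ 385.46790325 -270.95325217   18.        ] [ 398.55287907 -347.4639574     9.        ]
dir 9.49176966780998 134.1617056562963
(array([ 368.4555363, -168.8474928,    7.2837118]), [0.13, 0.13]) (array([ 397.94867674, -344.10764524,   19.53218796]), [0.49, 0.49])
```

Run:
```python
from h import *
rows([391.3,-309.5,4],.164,4,70)
```

```text
[-0.003, -0.002, 0.001, 0.0392, 0.0, 0.0033, 70, -0.003, -0.002, 0.001, 0.0392, 0.0, 0.0032, 70, -0.003, -0.002, 0.001, 0.0392, -0.0001, 0.0031, 70, -0.003, -0.002, 0.001, 0.0392, -0.0001, 0.0031, 70]
```

Emit:
{"method": "apply_moves", "body": {
  "plan": [-0.003, -0.002, 0.001, 0.0392, 0, 0.0032, 70, -0.003, -0.002, 0.001, 0.0392, 0, 0.0032, 70, -0.003, -0.002, 0.001, 0.0392, 0, 0.0031, 70, -0.003, -0.002, 0.001, 0.0372, 0, 0.0031, 70, 0, 0, 0, 0, 0, 0, 70]
}}

```text
clock: 9.68
eef_pos: [390.5, -309.0, 4.2]
eef_rot: [-1.95, 1.568, 2.926]
wrist_force: [0.3, 0.0, -0.1]
finger_gap: 65.6
```

Run:
```python
from h import *
c=shot("wrist","w8.png"); p,M=tool(c["state"]); print(p,M.round(3),c["state"]["wrist_force"],c["state"]["finger_gap"])
```

```text
[ 390.4724746  -308.99827551    4.19861683] [[-0.003  0.987  0.163]
 [ 0.001  0.163 -0.987]
 [-1.    -0.003 -0.001]] [ 0.31540108  0.00444842 -0.1110294 ] 65.61544850686772
```

View pics/w8.png

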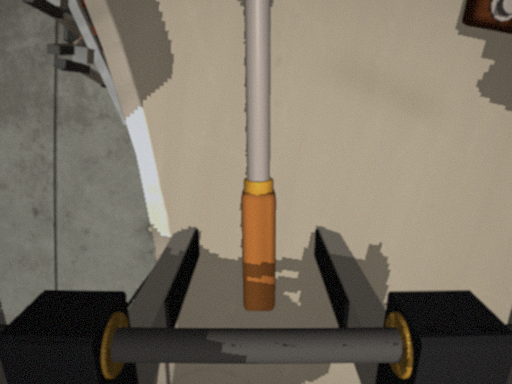

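Emit:
{"method": "apply_moves", "body": {
  "plan": [0, 0, 0, 0.002, 0.001, 0, 5, 0, 0, 0, 0, 0, 0, 5, 0, 0, 0, 0, 0, 0, 5, 0, 0, 0, 0, 0, 0, 5, 0, 0, 0, 0, 0, 0, 5],
  "force": 50
}}

```text
clock: 10.35
eef_pos: [392.2, -310.4, 4.1]
eef_rot: [0.039, 1.568, -1.368]
wrist_force: [0.9, -0.7, -0.4]
finger_gap: 19.0
```

Emit:
{"method": "apply_moves", "body": {
  "plan": [0, 0, 0, 0, 0, 0, 5, 0, 0, 0, -0.01, 0, 0, 5, 0, 0, 0, -0.03, 0, 0, 5, 0, 0, 0, 0, 0, 0, 5]
}}

```text
clock: 10.85
eef_pos: [393.0, -311.0, 46.0]
eef_rot: [0.378, 1.564, -1.03]
wrist_force: [0.7, 0.1, -0.8]
finger_gap: 17.7
```

Run:
```python
from h import *
c=shot("wrist","w9.png"); p,M=tool(c["state"]); print(p,M.round(3),c["state"]["wrist_force"],c["state"]["finger_gap"])
import pickle; pickle.dump(c,open("w9.pkl","wb"))
```

```text
[ 393.04616964 -310.97029748   45.96755702] [[ 0.003  0.987  0.163]
 [-0.006  0.163 -0.987]
 [-1.     0.002  0.006]] [ 0.70253037  0.13506053 -0.84584383] 17.678054943878273
```

View pics/w9.png

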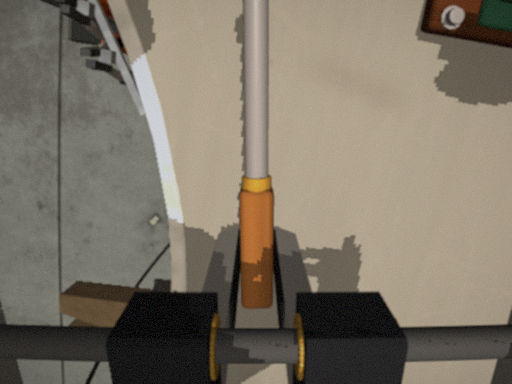

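Run:
```python
from h import *
rows([410,-350,80],.164,2,5)
p,M=tool(); 
import h
h.tool=lambda s=None:(np.array([410,-350,80.]),down(.164))
rows([527,-350,80],.033,4,5)
```

```text
[0.0, 0.002, -0.001, -0.0176, 0.0055, 0.021, 5, 0.0, 0.002, -0.001, -0.0176, 0.0054, 0.021, 5]
[0.033, 0.0, 0.0, 0.0, 0.0289, 0.0048, 5, 0.033, 0.0, 0.0, 0.0, 0.029, 0.0038, 5, 0.033, 0.0, 0.0, 0.0, 0.0291, 0.0029, 5, 0.033, 0.0, 0.0, 0.0, 0.0292, 0.0019, 5]
```

Emit:
{"method": "apply_moves", "body": {
  "plan": [0, 0.002, -0.001, -0.0176, 0.0055, 0.021, 5, 0, 0.002, -0.001, -0.0176, 0.0055, 0.021, 5, 0, 0, 0, 0, 0, 0, 5]
}}

```text
clock: 11.28
eef_pos: [410.1, -350.5, 79.1]
eef_rot: [-1.688, 1.569, -3.096]
wrist_force: [0.2, 0.2, -2.0]
finger_gap: 17.6
```

Emit:
{"method": "apply_moves", "body": {
  "plan": [0.033, 0, 0, 0, 0.029, 0.0048, 5, 0.033, 0, 0, 0, 0.029, 0.0038, 5, 0.033, 0, 0, 0, 0.029, 0.0029, 5, 0.033, 0, 0, 0, 0.029, 0.0019, 5, 0, 0, 0, 0, 0, 0, 5]
}}

```text
clock: 11.9
eef_pos: [527.1, -348.5, 76.9]
eef_rot: [-2.09, 1.566, 2.655]
wrist_force: [0.4, 1.0, -1.8]
finger_gap: 17.6
```

Run:
```python
from h import *
c=shot("wrist","w10.png"); p,M=tool(c["state"]); print(p,M.round(3),c["state"]["wrist_force"],c["state"]["finger_gap"],c["state"]["clock"])
t=shot("top","top2.png"); s=shot("scene","scene2.png")
import pickle; pickle.dump((c,t,s),open("w10.pkl","wb"))
tp=p+M@np.array([-4.9,-.3,-143.6]); print("tip pred",tp.round(1)); a=proj(t,tp);b=proj(s,tp);print(a,b,proj(c,tp))
f=lambda im,q,w,h:cv2.resize(im[int(q[1])-h:int(q[1])+h,int(q[0])-w:int(q[0])+w,::-1],None,fx=4,fy=4,interpolation=cv2.INTER_CUBIC)
q=[(int(x[0]),int(x[1])) for x in (a,b)]; print(q)
cv2.imwrite("pics/z10.png",np.hstack([f(t["image"],a,48,70),f(s["image"],b,48,70)]))
```

```text
[ 527.09532761 -348.47194812   76.87140727] [[-0.004  0.999  0.033]
 [ 0.002  0.033 -0.999]
 [-1.    -0.004 -0.002]] [ 0.41236406  0.9951011  -1.83937541] 17.55262361247689 11.9
tip pred [ 522.1 -205.    82.1]
[266.34524519 196.99755402] [260.45367388 220.62118677] [254.09895183 -49.66441502]
[(266, 196), (260, 220)]
```

View pics/z10.png

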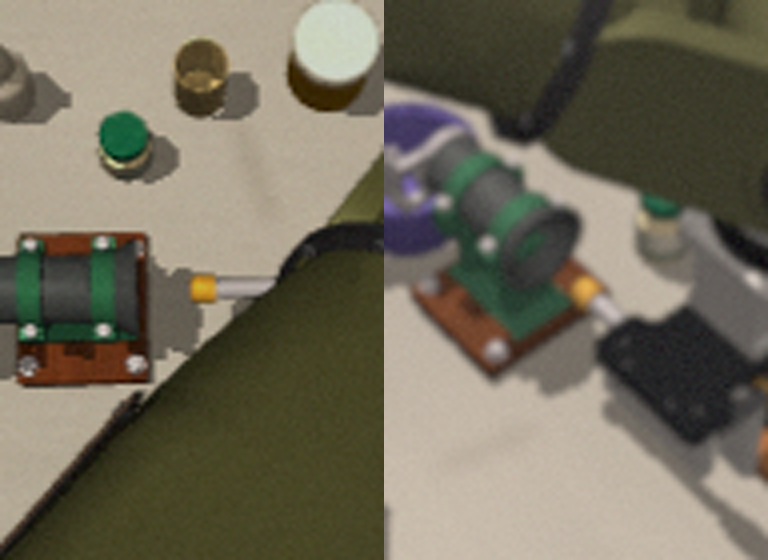

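View pics/w10.png

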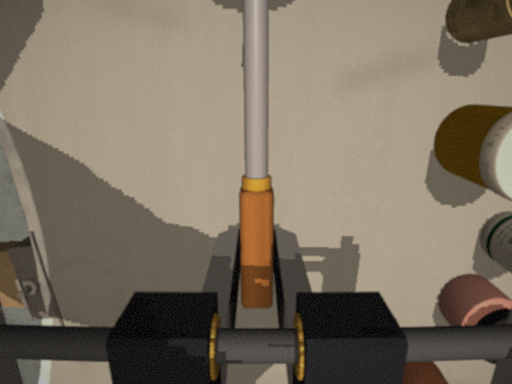

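Run:
```python
from h import *
import pickle
c,t,s=pickle.load(open("w10.pkl","rb"))
im=np.hstack([cv2.resize(t["image"][180:216,236:284,::-1],None,fx=8,fy=8,interpolation=cv2.INTER_CUBIC),cv2.resize(s["image"][190:236,220:272,::-1],None,fx=8,fy=8,interpolation=cv2.INTER_CUBIC)[:288]])
cv2.imwrite("pics/z10a.png",im)
print(tri([ray(t,(265.5,198)),ray(s,(259.8,221.3))]))
print(tri([ray(t,(253,197.4)),ray(s,(251,211.2))]))
for n,X in (("mouth",[521.3,-176,85]),("tip",[522.1,-205,82.1]),("rimtop",[521.3,-176,113]),("rimbot",[521.3,-176,57]),("riml",[493.3,-176.9,85]),("rimr",[549.3,-175,85])): print(n,((proj(t,X)-[236,180])*8+3.5).round(),((proj(s,X)-[220,190])*8+[3.5+384,3.5]).round())
```

```text
(array([ 520.72188238, -203.2648539 ,   78.77583583]), [0.63, 0.63])
(array([ 519.46396434, -172.68024765,   88.13389668]), [0.06, 0.06])
mouth [151. 139.] [648. 184.]
tip [246. 139.] [711. 249.]
rimtop [149. 123.] [646. 120.]
rimbot [153. 154.] [649. 244.]
riml [152. 230.] [573. 231.]
rimr [149.  48.] [720. 137.]
```

View pics/z10a.png

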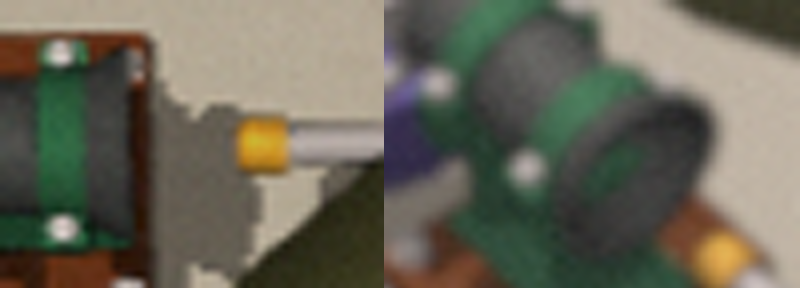

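Run:
```python
from h import *
import pickle
c,t,s=pickle.load(open("w10.pkl","rb"))
print(tri([ray(t,(265.3,197.7)),ray(s,(260.06,220.2))]))
print("headctr",tri([ray(t,(268.5,197.7)),ray(s,(262.06,222.2))]))
print("mouth",tri([ray(t,(252.9,197.5)),ray(s,(250.9,211.4))]))
st=readout.read_state(); print(st["eef_pos"],st["joints"].round(3))
```

```text
(array([ 521.28670668, -202.92680898,   81.90382427]), [1.03, 1.03])
headctr (array([ 521.25813139, -210.63282097,   82.07434814]), [0.88, 0.88])
mouth (array([ 519.35536979, -172.41573257,   87.25376654]), [0.07, 0.07])
[ 525.67495907 -349.32461666   77.93325899] [-6.440e-01  6.030e-01  1.394e+00 -1.000e-03  1.149e+00 -6.760e-01]
```

Emit:
{"method": "apply_moves", "body": {
  "plan": [0, 0, 0, -0.003, -0.0005, 0, 5, 0, 0, 0, 0, 0, -0.02, 5, 0, 0, 0, 0, 0, -0.02, 5, 0, 0, 0, 0, 0, -0.01, 5, 0, 0, 0, 0, 0, 0, 5]
}}

```text
clock: 12.68
eef_pos: [524.9, -299.0, 82.3]
eef_rot: [-1.812, 1.569, 2.933]
wrist_force: [0.1, -0.5, -1.0]
finger_gap: 17.4
```

Run:
```python
from h import *
for i in range(3):
    st=readout.read_state(); p,M=tool(st); print(p.round(1),M.round(3)[:,2],st["wrist_force"].round(1),st["moment"].round(2)); t=shot("top")
s=shot("scene")
im=np.hstack([cv2.resize(t["image"][180:216,226:274,::-1],None,fx=8,fy=8,interpolation=cv2.INTER_CUBIC),cv2.resize(s["image"][190:236,220:272,::-1],None,fx=8,fy=8,interpolation=cv2.INTER_CUBIC)[:288]])
cv2.imwrite("pics/z11.png",im)
```

```text
[ 524.9 -299.    82.3] [ 0.033 -0.999 -0.   ] [ 0.1 -0.5 -1. ] [-0.12 -0.01  0.02]
[ 524.8 -299.7   82.3] [ 0.032 -0.999 -0.   ] [-0.3 -1.1 -1.4] [-0.06  0.02  0.05]
[ 524.8 -300.    82.2] [ 0.032 -0.999 -0.   ] [ 0.4 -1.  -1. ] [-0.14  0.04 -0.02]
```

View pics/z11.png

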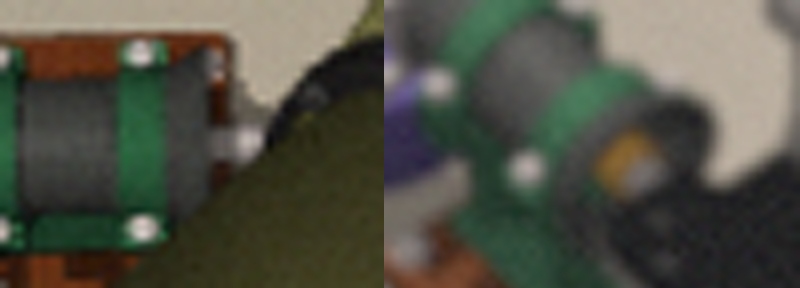

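Emit:
{"method": "apply_moves", "body": {
  "plan": [0, 0, 0, 0.002, 0.0005, -0.005, 5, 0, 0, 0, 0, 0, -0.008, 5, 0, 0, 0, 0, 0, 0, 5]
}}

```text
clock: 13.25
eef_pos: [524.8, -286.3, 80.1]
eef_rot: [-1.906, 1.568, 2.839]
wrist_force: [0.7, 0.0, -1.2]
finger_gap: 17.4
```

Emit:
{"method": "apply_moves", "body": {
  "plan": [0, 0, 0, 0, 0, -0.007, 5, 0, 0, 0, 0, 0, -0.007, 5, 0, 0, 0, 0, 0, 0, 5]
}}

```text
clock: 13.62
eef_pos: [524.4, -272.5, 80.2]
eef_rot: [-1.924, 1.569, 2.82]
wrist_force: [-0.7, -0.0, -1.2]
finger_gap: 17.5
```

Emit:
{"method": "apply_moves", "body": {
  "plan": [0, 0, 0, 0, 0, -0.005, 5, 0, 0, 0, 0, 0, -0.005, 5, 0, 0, 0, 0, 0, 0, 5]
}}

```text
clock: 14.0
eef_pos: [524.0, -262.7, 80.2]
eef_rot: [-1.949, 1.569, 2.795]
wrist_force: [0.4, -0.5, -1.3]
finger_gap: 17.6
```

Emit:
{"method": "apply_moves", "body": {
  "plan": [0, 0, 0, 0, 0, -0.006, 5, 0, 0, 0, 0, 0, -0.006, 5, 0, 0, 0, 0, 0, 0, 5]
}}

```text
clock: 14.38
eef_pos: [523.6, -250.6, 80.1]
eef_rot: [-2.015, 1.568, 2.729]
wrist_force: [-0.8, -1.1, -1.2]
finger_gap: 17.7
```

Run:
```python
from h import *
t=shot("top","top3.png"); s=shot("scene","scene3.png"); c=shot("wrist","w12.png"); print(c["state"]["wrist_force"],c["state"]["effort"].round(2))
im=np.hstack([cv2.resize(t["image"][165:225,170:290,::-1],None,fx=4,fy=4,interpolation=cv2.INTER_CUBIC),cv2.resize(s["image"][160:220,190:270,::-1],None,fx=4,fy=4,interpolation=cv2.INTER_CUBIC)])
cv2.imwrite("pics/z12.png",im)
```

```text
[ 0.46032068  0.84844087 -1.93388905] [ 1.000e-01 -6.130e+01 -3.198e+01  6.000e-02  6.000e-02  1.000e-02]
```

View pics/z12.png

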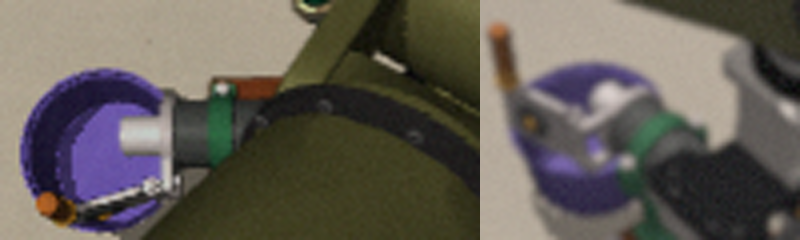

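View pics/w12.png

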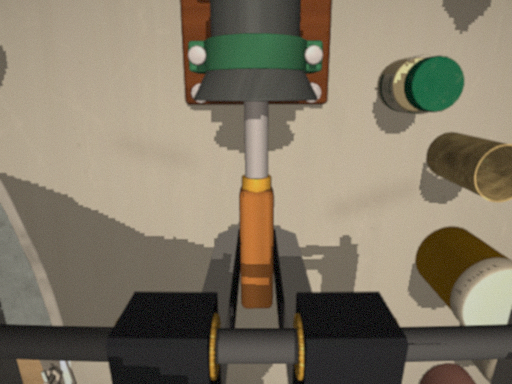

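Emit:
{"method": "apply_moves", "body": {
  "plan": [0, 0, 0, 0, 0, -0.008, 5, 0, 0, 0, 0, 0, -0.008, 5, 0, 0, 0, 0, 0, -0.008, 5, 0, 0, 0, 0, 0, -0.006, 5, 0, 0, 0, 0, 0, 0, 5]
}}

```text
clock: 15.15
eef_pos: [522.7, -220.4, 80.1]
eef_rot: [-1.968, 1.568, 2.777]
wrist_force: [0.5, -0.2, -1.6]
finger_gap: 17.4
```

Emit:
{"method": "apply_moves", "body": {
  "plan": [0, 0, 0, 0, 0, -0.004, 5, 0, 0, 0, 0, 0, -0.004, 5, 0, 0, 0, 0, 0, 0, 5, 0, 0, 0, 0, 0, 0, 5]
}}

```text
clock: 15.65
eef_pos: [522.5, -213.0, 80.1]
eef_rot: [-1.869, 1.569, 2.875]
wrist_force: [-0.0, 0.4, -1.1]
finger_gap: 17.2
```

Run:
```python
from h import *
t=shot("top","top4.png"); s=shot("scene","scene4.png")
im=np.hstack([cv2.resize(t["image"][165:225,170:290,::-1],None,fx=4,fy=4,interpolation=cv2.INTER_CUBIC),cv2.resize(s["image"][160:220,190:270,::-1],None,fx=4,fy=4,interpolation=cv2.INTER_CUBIC)])
cv2.imwrite("pics/z13.png",im)
```

```text
(no output)
```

View pics/z13.png

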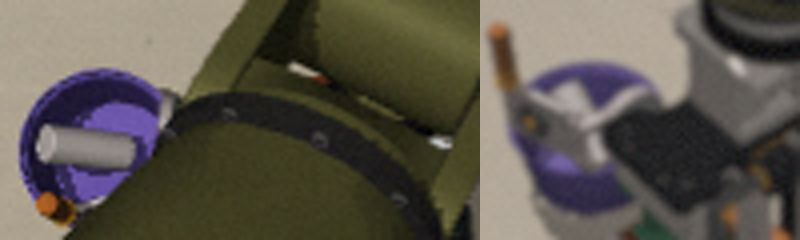

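Emit:
{"method": "apply_moves", "body": {
  "plan": [0, 0, 0, 0, 0, 0.02, 5, 0, 0, 0, 0, 0, 0.035, 5, 0, 0, 0, 0, 0, 0.035, 5, 0, 0, 0, 0, 0, 0.035, 5, 0, 0, 0, 0, 0, 0.025, 5]
}}

```text
clock: 16.38
eef_pos: [526.6, -365.6, 79.9]
eef_rot: [-1.767, 1.569, 2.976]
wrist_force: [0.1, -0.1, -1.7]
finger_gap: 17.6
```

Emit:
{"method": "apply_moves", "body": {
  "plan": [0, 0, 0, 0, 0, 0.005, 5, 0, 0, 0, 0, 0, 0, 5, 0, 0, 0, 0, 0, 0, 5]
}}

```text
clock: 16.75
eef_pos: [527.4, -367.1, 80.1]
eef_rot: [-1.924, 1.569, 2.82]
wrist_force: [-0.1, -0.4, -1.4]
finger_gap: 18.0
```

Run:
```python
from h import *
c=shot("wrist","w14.png"); p,M=tool(c["state"]); print(p,M.round(3),c["state"]["wrist_force"],c["state"]["finger_gap"])
t=shot("top","top5.png"); s=shot("scene","scene5.png")
rows([p[0],p[1],6],.033,4,5)
```

```text
[ 527.42106013 -367.14104672   80.08178075] [[-0.002  0.999  0.032]
 [ 0.001  0.032 -0.999]
 [-1.    -0.002 -0.001]] [-0.06661688 -0.43880582 -1.35086448] 17.955253738309764
[0.0, 0.0, 0.0, 0.0185, 0.0, 0.0, 5, 0.0, 0.0, 0.0, 0.0185, 0.0, 0.0, 5, 0.0, 0.0, 0.0, 0.0185, 0.0, 0.0, 5, 0.0, 0.0, 0.0, 0.0185, 0.0, 0.0, 5]
```

View pics/top5.png

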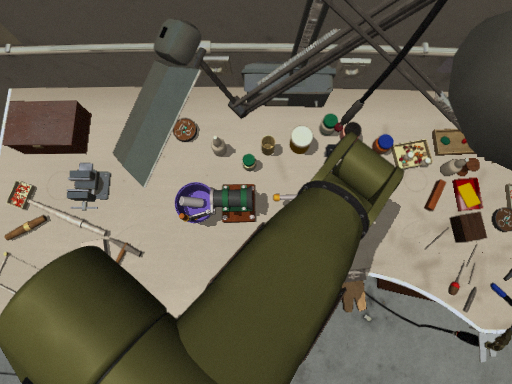

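View pics/w14.png

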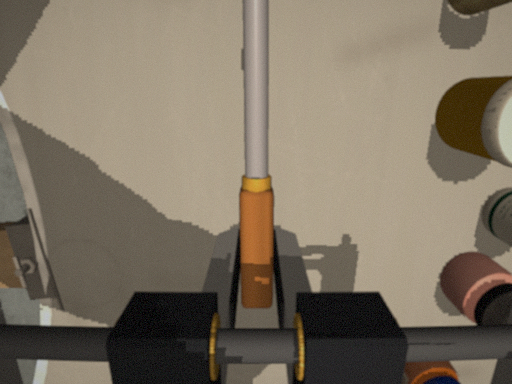

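Emit:
{"method": "apply_moves", "body": {
  "plan": [0, 0, 0, 0.03, 0, 0, 5, 0, 0, 0, 0.03, 0, 0, 5, 0, 0, 0, 0.01, 0, 0, 5, 0, 0, 0, 0.003, 0, 0, 5, 0, 0, 0, 0, 0, 0, 5]
}}

```text
clock: 17.52
eef_pos: [527.6, -368.1, 8.0]
eef_rot: [-1.319, 1.57, -2.859]
wrist_force: [-0.6, -0.2, -1.0]
finger_gap: 17.6
```

Emit:
{"method": "apply_moves", "body": {
  "plan": [0, 0, 0, 0.002, 0, 0, 5, 0, 0, 0, 0, 0, 0, 5]
}}

```text
clock: 17.77
eef_pos: [527.3, -367.9, 5.4]
eef_rot: [-1.746, 1.569, 2.998]
wrist_force: [-1.4, 0.4, -1.9]
finger_gap: 17.4
```

Emit:
{"method": "apply_moves", "body": {
  "plan": [0, 0, 0, 0.001, 0, 0, 5, 0, 0, 0, 0, 0, 0, 5]
}}

```text
clock: 18.02
eef_pos: [527.3, -367.9, 4.2]
eef_rot: [-1.774, 1.569, 2.969]
wrist_force: [0.3, 0.4, -1.7]
finger_gap: 17.7
```

Emit:
{"method": "apply_moves", "body": {
  "plan": [0, 0, 0, 0.001, 0, 0, 5, 0, 0, 0, 0, 0, 0, 5]
}}

```text
clock: 18.27
eef_pos: [527.3, -368.0, 4.1]
eef_rot: [-1.749, 1.569, 2.995]
wrist_force: [-5.2, 3.4, 9.2]
finger_gap: 17.5
```

Contact with the bench (+9 N). Release and rise.

Emit:
{"method": "apply_moves", "body": {
  "plan": [0, 0, 0, -0.0005, 0, 0, 40, 0, 0, 0, 0, 0, 0, 50, 0, 0, 0, 0, 0, 0, 50, 0, 0, 0, 0, 0, 0, 50, 0, 0, 0, -0.02, 0, 0, 50]
}}

```text
clock: 18.9
eef_pos: [526.5, -367.3, 22.9]
eef_rot: [-2.1, 1.566, 2.644]
wrist_force: [-0.6, -0.6, 0.6]
finger_gap: 46.7
```

Emit:
{"method": "apply_moves", "body": {
  "plan": [0, 0, 0, -0.05, 0, 0, 50, 0, 0, 0, -0.05, 0, 0, 50, 0, 0, 0, -0.05, 0, 0, 50, 0, 0, 0, 0, 0, 0, 50]
}}

```text
clock: 19.4
eef_pos: [528.8, -368.9, 179.6]
eef_rot: [0.755, 1.564, -0.785]
wrist_force: [-0.1, 0.2, -0.6]
finger_gap: 46.7
```

Run:
```python
from h import *
c=shot("wrist","w15.png"); print(c["state"]["eef_pos"],c["state"]["clock"])
t=shot("top","top6.png"); s=shot("scene","scene6.png")
```

```text
[ 528.77637192 -368.87326142  179.59350748] 19.4
```

View pics/w15.png

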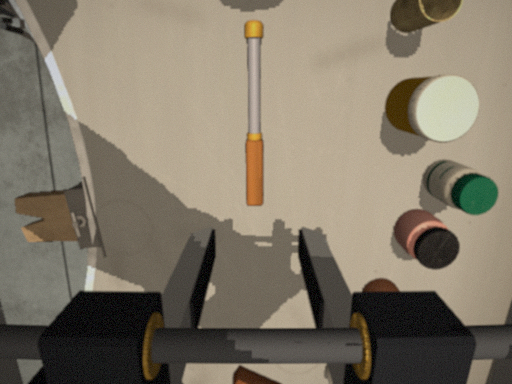

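View pics/scene6.png

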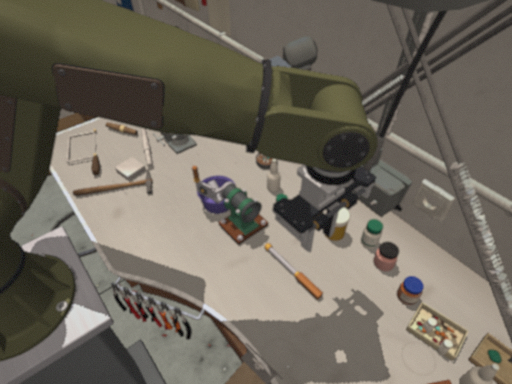

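Run:
```python
from h import *
a=cv2.imread("pics/top0.png"); b=cv2.imread("pics/top6.png")
f=lambda im:cv2.resize(im[125:235,165:290],None,fx=3.1,fy=3.1,interpolation=cv2.INTER_CUBIC)
cv2.imwrite("pics/cmp.png",np.hstack([f(a),f(b)]))
for n,(x,y,w,h) in {"glue":(206,128,32,32),"pot":(256,130,24,26),"tubleft":(170,180,25,42)}.items():
    tpl=a[y+3:y+h-3,x+3:x+w-3]; r=cv2.matchTemplate(b[y-5:y+h+5,x-5:x+w+5],tpl,cv2.TM_CCOEFF_NORMED); _,v,_,l=cv2.minMaxLoc(r); print(n,round(v,3),l[0]-8,l[1]-8)
```

```text
glue 0.997 0 0
pot 0.997 0 0
tubleft 0.772 -1 0
```

View pics/cmp.png

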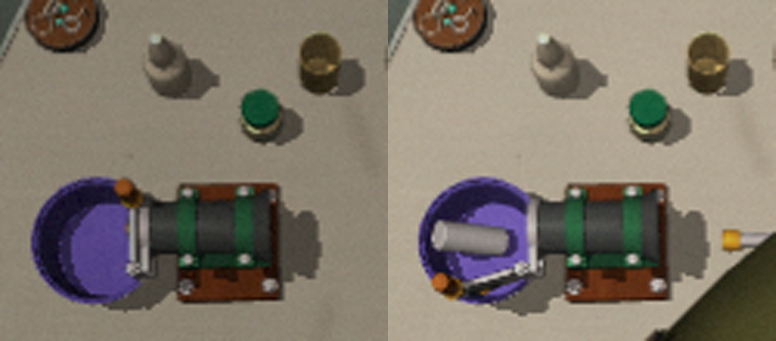

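Run:
```python
from h import *
b=cv2.cvtColor(cv2.imread("pics/top6.png"),cv2.COLOR_BGR2HSV); m=cv2.inRange(b,(4,140,110),(16,255,255)); m[:205]=0;m[230:]=0;m[:,:172]=0;m[:,195:]=0
ys,xs=np.nonzero(m); t=cams.camera("top"); k=onz(t,(xs.mean(),ys.mean()),149); print(len(xs),xs.mean(),ys.mean(),k,np.arctan2(k[1]+69.9,k[0]-484)-.033)
print(readout.read_state()["wrist_force"],ticket.sign_off())
```

```text
23 181.2173913043478 215.6086956521739 [465.0360532  -14.53294091 149.        ] 1.8677858554879094
the job is handed in; nothing more can be done
[0.04870722 0.80293576 0.37758462] None
```

The job is done and handed in at about 19.5 s of robot time, well under the 61 s limit. No verdict came back.

- **Gate:** I gripped the knob with the gripper tilted 30° to stay clear of a lamp panel. I then swung the gate until the force rose at the stop. A last look from the top camera put the gate at about 1.87 rad, which matches the 1.85 stop within measuring error.
- **Ingot:** I ran the rod in at the mouth and pushed it about 5 mm past the gated end by my measurement. The last pictures show the ingot lying in the tub.
- **Rod:** I drew it straight out and laid it on clear bench between the mould and the edge. It met the bench at about 9 N, then I released it and backed the gripper off. The wrist picture shows it lying flat.
- **Glue bottle and pot:** comparing the first and last top pictures, both moved 0 pixels.
- **Tub:** the same check gave a weak match (0.77) with a 1 pixel (about 2.5 mm) difference, because the ingot and gate now cover part of it. By eye, its rim is where it was.
- **Forces:** readings between moves never showed a wrist force above about 23 N. The 4–8 N needed to push the ingot did not show up in them, since they were taken at rest after each step.
- **Measuring disagreement:** the mouth came out 2–4 mm different between the wrist camera and the fixed cameras. That was within the clearance of the bore, and the rod went in without noticeable contact.

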